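# Shade the amber sample jar with the overhanging board

### The job

Set the amber glass jar (do not drop it) standing upright in the open blue-fronted drawer, letting go of it, and leave the drawer open. Then slide the grey shading board straight out over the drawer, without lifting it off the cabinet, until its front edge is level with the yellow clip on the side rail and the board is square to the cabinet. It is then past its balance point, so finish while still holding it flat on the cabinet top, and do not disturb the other jars, bottles, beaker or dishes.

Things in the scene. Friction and masses are not known exactly. Their poses are not given: they have to be found in the camera images.
- cab: White low bench-top cabinet, fixed, 340 mm deep (its x), 240 mm wide (its y), 130 mm high, standing to the robot's left. Origin: centre of its underside. Its own -x is the way its blue-fronted drawer opens and the way the board slides out (roughly the robot's right, within 12 degrees); z up. Its flat top is 130 mm above the bench.
- cab_front (a point): Middle of the front edge of the cabinet's top (130 mm above the bench): the edge over which the board overhangs and about which it would tip.
- cab_drawer0 (a joint): How far the drawer is open, m: 0 shut, 0.245 end of travel, starts at 0.18 to 0.20. It moves along the cabinet's -x and stays where it is left (about 1 N friction). Its blue front's outer face lies 170 mm plus this value from the cabinet's origin towards -x, top 118 mm above the bench; a steel bar handle stands 35 mm off it.
- drawer_in (a point): Centre of the drawer's inner floor, 22 mm above the bench; moves with the drawer, axes as the cabinet's. Inside 295 mm long (x), 198 mm wide (y); inner front 147 mm from this point towards -x; walls' top 108 mm above the bench. Only the part between the inner front and the board's front edge (125 to 175 mm long) is open above: jars go in there.
- amber_jar: The sample jar: round, brown amber glass with a yellow lid, 46 mm in diameter, 90 mm tall, about 0.12 kg, standing on the bench. Origin: centre of its underside; z is its own axis.
- board: Grey flat loose board lying on the cabinet: 360 mm long (x), 200 mm wide (y), 10 mm thick, 0.36 to 0.61 kg, white stripe along its front edge, upright wooden ridge handle across it near its rear. Origin: centre of its underside; -x is towards its front edge. Starts up to 0.1 rad out of square with the cabinet. Balance point about 8 mm behind the middle of its length.
- board_front (a point): Middle of the board's front edge, at its top face, 180 mm from the board's centre towards its -x.
- board_ridge (a point): Middle of the ridge handle, 20 mm above the board's top face (160 mm above the bench), 100 mm from the board's centre towards its +x, 280 mm behind the front edge. Axes as the board's: the ridge is 18 mm thick along x, 90 mm long along y, 40 mm high above the board.
- mark: The mark: yellow fixed tab, 8 mm (x) by 16 mm (y), 28 mm high, on the aluminium rail along the cabinet's side away from the robot (126 mm off its centre line, 20 mm beside the board, rail top 130 mm above the bench). Origin: middle of its underside; axes as the cabinet's. The board's front edge belongs level with its middle along the cabinet's x, 205 to 235 mm out from cab_front.
- white_jar: White jar with a red lid, 46 mm in diameter, 90 mm tall, a bystander; origin at the centre of its underside.
- green_jar: Green glass jar with a blue lid, 46 mm in diameter, 90 mm tall, a bystander; origin at the centre of its underside.
- dishes: Stack of five turquoise round dishes, 90 mm in diameter, 63 mm high, a bystander at the back; origin at the centre of its underside.
- beaker: Blue plastic beaker, 90 mm in diameter, 110 mm tall, a bystander at the back; origin at the centre of its underside.
- reagent: White reagent bottle with a black cap, 64 mm in diameter, 150 mm tall, a bystander at the back; origin at the centre of its underside.
Mind the look-alikes: they are no part of the job. Of the things that look like the amber_jar, the middle-sized one is meant.

How it is judged:
On the way, in this order (a step that is already met when the one before it is completed fails the run):
1. the amber jar stands upright in the drawer, let go (x of amber_jar in the frame of drawer_in between -0.15 and 0.15 m and y of amber_jar in the frame of drawer_in between -0.1 and 0.1 m and z of amber_jar in the frame of drawer_in between -0.008 and 0.01 m and angle between amber_jar's own z axis and vertical below 0.1 rad and linear speed of amber_jar below 0.02 m/s and contact force between the fingers and amber_jar below 0.1 N), for 0.3 s.
2. the board's front edge is at the clip, board flat and square, held by the gripper (x of board_front in the frame of mark between -0.009 and 0.009 m and y of board_front in the frame of cab between -0.035 and 0.035 m and angle between the x axis of board and the x axis of cab, either way round below 0.06 rad and angle between board's own z axis and vertical below 0.04 rad and contact force between the fingers and board above 0.5 N), for 0.3 s.
At the end, for the whole second after the job is handed in: Amber jar upright in the drawer, let go, clear of the board; drawer 140 mm or more open; board's front edge within 9 mm of the clip and 35 mm of the centre line, square to 0.06 rad, level to 0.04 rad, on the cabinet top within 8 mm, at rest, gripper on it with over 0.5 N (all of step 1 and all of step 2 and contact force between amber_jar and board below 0.2 N and linear speed of board below 0.01 m/s and angular speed of board below 0.05 rad/s and value of joint cab_drawer0 above 0.14 m and height (world z) of board between 0.124 and 0.138 m); the arm keeps its last pose, push and grip.
It fails at once if the board tips (more than 0.15 rad) (angle between board's own z axis and vertical above 0.15 rad).
It fails at once if the board is lifted off the cabinet (over 15 mm) (height (world z) of board above 0.145 m).
It fails at once if the board falls (height (world z) of board below 0.11 m).
It fails at once if the amber jar is dropped (falls freely by more than about 25 mm) (linear speed of amber_jar above 0.7 m/s and contact force between the fingers and amber_jar below 0.05 N).
It fails at once if another jar, bottle, beaker or the dishes are disturbed (moved over 30 mm) (distance of any of white_jar, green_jar, dishes, beaker, reagent from where it was at the start of the episode above 0.03 m).
It also fails if it takes over 48 s, if anything falls off the work surface, if the arm or the gripper's body presses on something with over 40 N, if the wrist force passes 120 N, or if a joint passes its speed limit or range.

### The arm

A 6-joint arm with a two-finger parallel gripper is mounted at the origin on the work surface. World frame = base frame: x ahead of the robot, y to its left, z up, the work surface at z = 0. Lengths are in m, angles in rad, forces in N, time in s.
With the tool pointing down it reaches from about 0.3 to 0.825 m from the base axis. Payload 5.4 kg.
Tool frame: the origin (TCP) lies at the very end of the fingers, on their centre line; the grasp point (between the pads) lies 19 mm behind it; z points along the fingers, x is the direction in which the jaws open and shut, and the axes are right-handed (so a half turn about z gives the same grasp; the last joint's range is limited). The gripper opens to 92 mm and grips with 3 to 60 N. Pads are 20 mm wide; open, the fingers measure 128 mm over their backs; the gripper's body (75 mm by 189 mm) begins 69 mm behind the grasp point.
Start: joints at [1.003, 0.158, 1.597, -0, 1.386, -0.21], TCP at [0.201, 0.539, 0.215] pointing down, gripper open.
Joint ranges: [-2.91, 2.91], [-0.94, 2.29], [0.18, 2.7], [-1.29, 4.43], [0.17, 2.64], [-3, 3]. Speed limits (rad/s): [2.57, 2.57, 3.14, 3.14, 3.14, 3.14].

### API

Orientations are given as a rotation vector (axis times angle).
In Python, from workcell import bot gives the robot as it stands. Calls block until the motion is done:
- bot.goto(position, orientation): joint-space move of the TCP to a pose.
- bot.line_to(position, rot=None, max_speed=0.15): straight line of the TCP; rot=None keeps the orientation; max_speed is the mean speed in m/s.
- bot.set_joints(angles): joint-space move.
- bot.set_gripper(opening, newtons=None): opening from 0.0 (shut) to 1.0 (fully open); newtons is the grip in N (None keeps the last); returns when the fingers have stopped.
- bot.hold(seconds).
- bot.inverse_kinematics(position, orientation): joint angles nearest the present ones, or None.
- bot.read_camera(name): name is "scene" or "top" or "wrist"; returns a dict with "pixels" (384x512x3 uint8, blue, green, red), "fx", "fy", "cx", "cy" (pixels), "k1" (the pictures are not rectified: a ray, as slopes to the right and down, at radius r is drawn at 1 + k1 r^2 times it, then the intrinsics apply), "R" (3x3) and "t" (3): a world point X has camera coordinates R X + t. Camera axes: x right, y down, z forward; pixel columns grow to the right and rows downward; lengths in m; the calibration is good to about 2 mm. A picture is of the moment at which its call begins. There is no depth.
A pose or a line that the arm cannot do raises bot.MotionError and nothing moves.
- bot.job_done(): hands the job in, once; it reports no verdict.
Readings, each from a call of its own:
- bot.current_clock(): time.
- bot.current_joints(): joint angles.
- bot.current_joint_vel(): joint speeds.
- bot.current_effort(): joint torques, N m.
- bot.current_ee_pos(): TCP position.
- bot.current_tool_rot(): TCP orientation.
- bot.current_contact_force(): force on the tool from outside, world axes, zero at the start.
- bot.current_ft_torque(): the same for the moment, N m.
- bot.current_opening(): opening from 0.0 (shut) to 1.0 (fully open).
Only numpy, scipy, OpenCV 4.12 (cv2) and the standard library are available. Lean on these libraries where they do the work, as an engineer would, in place of code of your own. Each camera call takes 0.05 s, during which the arm holds its last target.

## Working session

There is one attempt and no reset: what is moved stays moved. The work goes in short steps, each a Python script; the robot and the scene stay as the last script left them, time stands still between calls to the robot, and variables do not carry over. Pictures are saved under pics/ and viewed, and the job is handed in when it is done.

```bash
ls; mkdir -p pics; cat > h.py <<'E'
import numpy as np, cv2
from workcell import bot
def shot(n,f):
    c=bot.read_camera(n); cv2.imwrite(f'pics/{f}.png',c['pixels']); np.save(f'pics/{f}.npy',c,allow_pickle=True); return c
def load(f): return np.load(f'pics/{f}.npy',allow_pickle=True).item()
def ray(c,u,v):
    K=np.array([[c['fx'],0,c['cx']],[0,c['fy'],c['cy']],[0,0,1.]])
    # undistort: cv2 model k1 r^2 is identical
    p=cv2.undistortPoints(np.array([[[u,v]]],float),K,np.array([c['k1'],0,0,0.]))[0,0]
    R=np.array(c['R']);t=np.array(c['t'])
    return -R.T@t, R.T@np.array([p[0],p[1],1.])
def onz(c,u,v,z):
    o,d=ray(c,u,v); return o+d*(z-o[2])/d[2]
def proj(c,X):
    K=np.array([[c['fx'],0,c['cx']],[0,c['fy'],c['cy']],[0,0,1.]])
    q,_=cv2.projectPoints(np.array([X],float),cv2.Rodrigues(np.array(c['R']))[0],np.array(c['t'],float),K,np.array([c['k1'],0,0,0.]))
    return q[0,0]
E
python3 - <<'E'
from h import *
for n in ['scene','top','wrist']:
    c=shot(n,n+'0'); R=np.array(c['R']);print(n,c['fx'],c['k1'],-R.T@np.array(c['t']))
print(bot.current_clock(),bot.current_tool_rot(),bot.current_opening())
E
```

```text
pics
scene 350.60790362980634 0.013914469204843289 [ 0.93871155 -0.33725165  0.86013678]
top 424.860774463899 -0.14960344714760707 [4.06118583e-01 1.47992763e-04 1.21858239e+00]
wrist 311.88919773119386 -0.07647396201010369 [0.14099625 0.56158004 0.3835833 ]
0.15 [ 2.58087440e+00  1.79036875e+00 -2.03285915e-03] 0.9980334683673783
```

View pics/scene0.png

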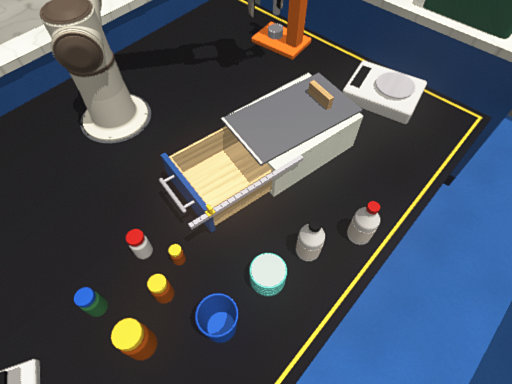

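View pics/top0.png

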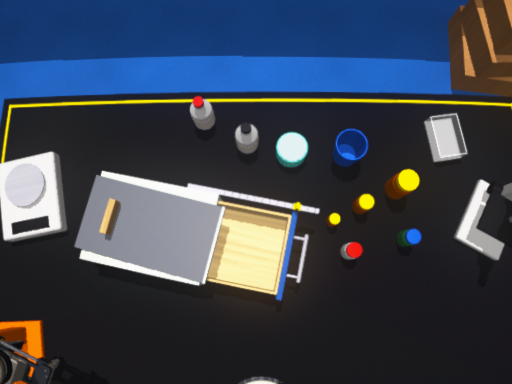

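View pics/wrist0.png

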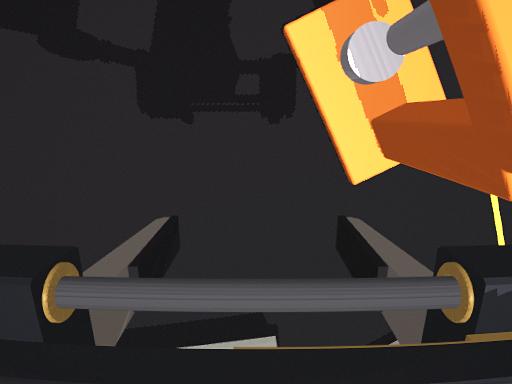

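The scene view shows the arm's base at (115,110), the cabinet with the open drawer (215,175), the board (290,115) and the ridge (320,95). Three amber, yellow-lidded jars appear in both views:

| Jar | scene | top |
|---|---|---|
| small | (176,253) | (334,219) |
| middle | (160,288) | (364,203) |
| large | (133,338) | (404,183) |

The middle one fits the description. I'll check its size and view an enlarged crop.

```bash
python3 - <<'E'
from h import *
t=load('top0'); s=load('scene0')
def blobs(c,lo,hi,mina=15):
    h=cv2.cvtColor(c['pixels'],cv2.COLOR_BGR2HSV); m=cv2.inRange(h,np.array(lo),np.array(hi))
    n,l,st,ce=cv2.connectedComponentsWithStats(m)
    return [(ce[i].round(1),st[i]) for i in range(1,n) if st[i][4]>=mina]
for nm,c in (('top',t),('scene',s)):
    print(nm)
    for ce,st in blobs(c,(24,200,150),(34,255,255)):
        if st[4]<1500: print('yellow',ce,st, onz(c,*ce,.09).round(3))
for ce,st in blobs(t,(0,200,120),(5,255,255)): print('red',ce,st,onz(t,*ce,.09).round(3))
for ce,st in blobs(t,(105,200,60),(125,255,255)): print('blue',ce,st,onz(t,*ce,.1).round(3))
cv2.imwrite('pics/crop1.png',np.hstack([cv2.resize(t['pixels'][160:280,300:440],None,fx=2.8,fy=2.8),cv2.resize(s['pixels'][230:370,100:200],None,fx=2.4,fy=2.4)]) if 0 else cv2.resize(t['pixels'][150:280,310:440],None,fx=4,fy=4,interpolation=cv2.INTER_CUBIC))
cv2.imwrite('pics/crop2.png',cv2.resize(t['pixels'][150:310,60:330],None,fx=2.9,fy=2.9,interpolation=cv2.INTER_CUBIC))
E
```

```text
top
yellow [ 81.3 109.1] [  1  99 192  63 716] [0.866 0.523 0.09 ]
yellow [357.2 100.9] [207  99 305   9 902] [ 0.883 -0.277  0.09 ]
yellow [408.2 179.6] [398 169  22  22 376] [ 0.653 -0.408  0.09 ]
yellow [366.  201.1] [359 194  15  15 193] [ 0.593 -0.286  0.09 ]
yellow [296.9 205.7] [294 202   7   9  46] [ 0.581 -0.097  0.09 ]
yellow [334.3 218.2] [329 213  11  12 102] [ 0.547 -0.198  0.09 ]
scene
red [197.7 101.9] [193  99  10   6  29] [0.88  0.179 0.09 ]
red [354.4 249.6] [347 242  16  16 191] [ 0.462 -0.249  0.09 ]
blue [222.5  46.2] [    0     0   467   121 42111] [1.051 0.111 0.1  ]
blue [349.7 146.5] [333 129  35  37 976] [ 0.744 -0.246  0.1  ]
blue [413.  236.1] [406 229  15  15 193] [ 0.496 -0.408  0.1  ]
```

View pics/crop1.png

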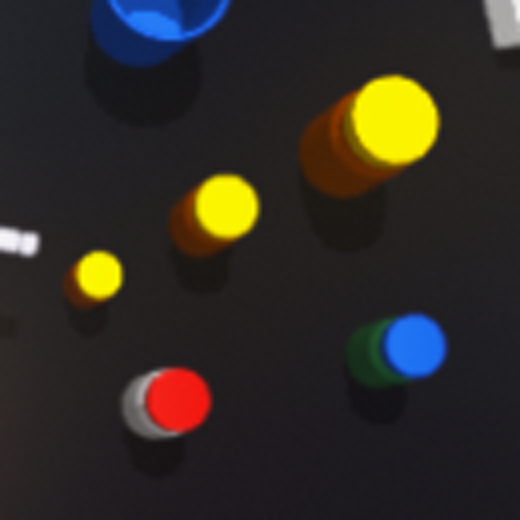

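View pics/crop2.png

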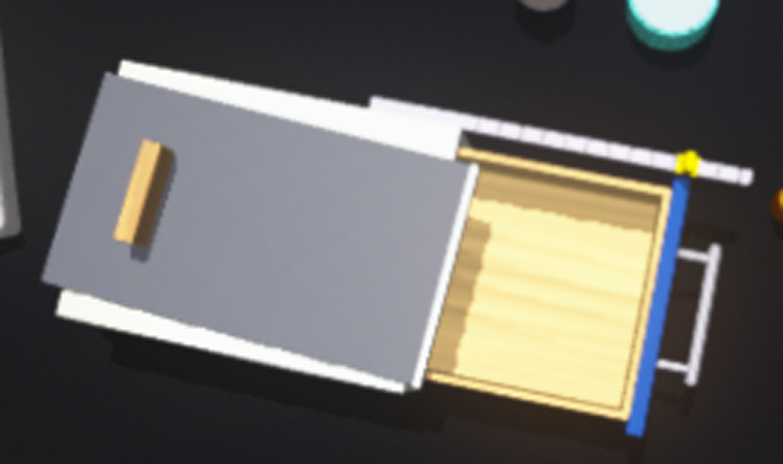

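The crop confirms it: the middle amber jar's lid (top 366,201) is 15 px wide, the same as the red (354,250) and blue (413,236) lids on the 46 mm jars. The small one is 11 px and the large one 22 px. Next I'll measure the cabinet, rail, clip and board.

```bash
cat > m.py <<'E'
from h import *
def measure(c, roi=(60,160,340,310)):
    im=c['pixels']; h=cv2.cvtColor(im,cv2.COLOR_BGR2HSV).astype(int); H,S,V=h[...,0],h[...,1],h[...,2]
    M=np.zeros(V.shape,bool); M[roi[1]:roi[3],roi[0]:roi[2]]=1
    def big(m):
        n,l,st,ce=cv2.connectedComponentsWithStats((m&M).astype(np.uint8)); i=1+np.argmax(st[1:,4]); return l==i
    def pts(m,z): v,u=np.nonzero(m); return np.array([onz(c,a,b,z)[:2] for a,b in zip(u,v)])
    def pca(p): m=p.mean(0); w,v=np.linalg.eigh(np.cov((p-m).T)); return m,v[:,1],np.sqrt(w*12)
    r={}
    for nm,m,z in (('bluefront',(H>100)&(H<125)&(S>150)&(V>60),.118),('clip',(H>23)&(H<35)&(S>200)&(V>150),.15),
                   ('ridge',(H>10)&(H<22)&(S>110)&(V>120)&(np.arange(512)[None]<140),.175),('board',(S>8)&(S<70)&(V>90)&(V<185),.14)):
        try: r[nm]=pca(pts(big(m),z)); print(nm,[x.round(4) for x in r[nm]], round(np.arctan2(r[nm][1][1],r[nm][1][0]),3))
        except Exception as e: print(nm,e)
    return r
E
python3 - <<'E'
from m import *
c=load('top0'); measure(c)
P=lambda x,y:(60+(x+.5)/2.9-.5,150+(y+.5)/2.9-.5)
for n,x,y,z in (('cab FR',405,390,.13),('cab FL',463,130,.13),('cab BL',120,62,.13),('cab BR',58,315,.13),('rail a',372,101,.13),('rail b',750,177,.13),('bd FL',477,165,.14),('bd FR',416,388,.14),('bd BL',108,73,.14),('bd BR',42,279,.14),('front top a',683,180,.118),('front top b',636,434,.118)):
    print(n,np.round(P(x,y),1),onz(c,*P(x,y),z).round(4))
E
```

```text
bluefront [array([ 0.4457, -0.0672]), array([-0.9805,  0.1964]), array([0.0123, 0.2386])] 2.944
clip [array([ 0.5391, -0.187 ]), array([-0.9177,  0.3972]), array([0.0248, 0.026 ])] 2.733
ridge [array([0.5446, 0.3862]), array([-0.9753,  0.2207]), array([0.0164, 0.0842])] 2.919
board [array([0.5152, 0.2865]), array([0.2447, 0.9696]), array([0.2008, 0.3474])] 1.324
cab FR [199.3 284.2] [0.374  0.1556 0.13  ]
cab FL [219.3 194.5] [0.6046 0.1078 0.13  ]
cab BL [101.1 171.1] [0.6693 0.4302 0.13  ]
cab BR [ 79.7 258.3] [0.4351 0.4744 0.13  ]
rail a [187.9 184.5] [0.6315 0.1911 0.13  ]
rail b [318.3 210.7] [ 0.5614 -0.1493  0.13  ]
bd FL [224.2 206.6] [0.5712 0.0939 0.14  ]
bd FR [203.1 283.5] [0.3761 0.1446 0.14  ]
bd BL [ 96.9 174.8] [0.6566 0.4371 0.14  ]
bd BR [ 74.2 245.9] [0.4668 0.4873 0.14  ]
front top a [295.2 211.7] [ 0.5606 -0.0902  0.118 ]
front top b [279.  299.3] [ 0.3359 -0.0461  0.118 ]
```

```bash
python3 - <<'E'
from m import *
t=load('top0'); s=load('scene0')
h=cv2.cvtColor(s['pixels'],cv2.COLOR_BGR2HSV); print(h[282,158],h[212,208])
m=cv2.inRange(h,np.array((20,180,120)),np.array((36,255,255)))
n,l,st,ce=cv2.connectedComponentsWithStats(m)
B=[(ce[i],st[i]) for i in range(1,n) if 15<=st[i][4]<1200]
for a,b in B: print(a.round(1),b)
def tri(u1,u2):
    o1,d1=ray(t,*u1);o2,d2=ray(s,*u2)
    A=np.array([d1,-d2]).T; x,*_=np.linalg.lstsq(A,o2-o1,rcond=None)
    p,q=o1+d1*x[0],o2+d2*x[1]; return (p+q)/2,np.linalg.norm(p-q)
for n,u in (('jar',(366.,201.1)),('clip',(296.9,205.7)),('small',(334.3,218.2)),('big',(408.2,179.6))):
    for a,b in B:
        X,e=tri(u,a)
        if e<.01 and 0<X[2]<.2: print(n,a.round(),X.round(4),round(e,4))
for z in (.14,.15,.158): print('clip top',z,onz(t,296.9,205.7,z))
print(bot.inverse_kinematics([.593,-.286,.3],bot.current_tool_rot()))
E
```

```text
[ 28 177 252] [ 22 184 169]
[243.3   1.3] [239   0   9   4  17]
[270.3  14.6] [255   6  33  18  79]
[332.8  45.3] [304  30  59  31 147]
[445.1 145.2] [392  90  90 140 369]
[209.7 211.3] [206 205   9  11  36]
[175.  250.8] [168 244  14  13  50]
[158.1 284.6] [147 274  20  20 106]
[130.1 335.9] [111 318  33  33 226]
jar [158. 285.] [ 0.5952 -0.2883  0.078 ] 0.0016
clip [210. 211.] [ 0.5737 -0.0935  0.1361] 0.0002
small [175. 251.] [ 0.5508 -0.2033  0.0566] 0.0002
big [130. 336.] [ 0.649  -0.398   0.1113] 0.0056
clip top 0.14 [ 0.57314625 -0.09309597  0.14      ]
clip top 0.15 [ 0.57159767 -0.09223146  0.15      ]
clip top 0.158 [ 0.5703588  -0.09153986  0.158     ]
[-6.31828855e-01  3.37328681e-01  1.21838429e+00 -1.39338549e-03
  1.58581055e+00 -1.84482879e+00]
```

Clip is at (0.572, -0.093), which is 126 mm off the centre line, as it should be. The two views put the jar at (0.593, -0.286). I'll pick it with the jaws across the cabinet, since the neighbours have clearance there.

```bash
cat >> h.py <<'E'
from scipy.spatial.transform import Rotation as Ro
def down(a):
    x=np.array([np.cos(a),np.sin(a),0]); z=np.array([0,0,-1.]); return Ro.from_matrix(np.array([x,np.cross(z,x),z]).T).as_rotvec()
E
python3 - <<'E'
from h import *
for a in (-.2,-.2+np.pi):
    for p in ([.594,-.287,.2],[.467,.026,.2]): 
        q=bot.inverse_kinematics(p,down(a)); print(a,None if q is None else np.round(q,2))
for a in (1.371,1.371-np.pi):
    q=bot.inverse_kinematics([.543,.385,.25],down(a)); print(a,None if q is None else np.round(q,2))
bot.goto([.594,-.287,.2],down(-.2) if bot.inverse_kinematics([.594,-.287,.2],down(-.2)) is not None else down(-.2+np.pi))
print(bot.current_clock(),bot.current_ee_pos(),bot.current_joints().round(2) if hasattr(bot.current_joints(),'round') else bot.current_joints())
shot('wrist','w1')
E
```

```text
-0.2 [-0.63  0.38  1.35  0.    1.4  -0.43]
-0.2 [-0.2  -0.12  1.9   0.    1.35 -0.  ]
2.941592653589793 [-0.63  0.38  1.35 -0.    1.4   2.71]
2.941592653589793 None
1.371 [ 0.44  0.37  1.27  0.    1.5  -0.94]
-1.7705926535897931 [0.44 0.37 1.27 0.   1.5  2.21]
3.35 [ 0.59433777 -0.28618922  0.2000497 ] [-0.63  0.38  1.35  0.    1.4  -0.43]
```

View pics/w1.png

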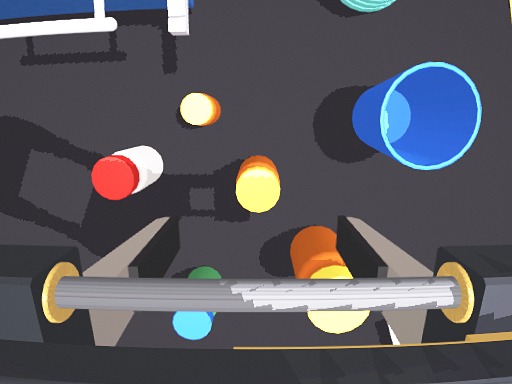

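The wrist view shows the middle lid at (258,192), small (197,109), large (338,310) and white (115,178). I'll cross-check the middle lid's position by its ray.

```bash
python3 - <<'E'
from h import *
c=load('w1'); 
m=cv2.inRange(cv2.cvtColor(c['pixels'],cv2.COLOR_BGR2HSV),np.array((22,100,180)),np.array((36,255,255)));m[:,:230]=0;m[:150]=0;m[220:]=0;m[:,285:]=0
v,u=np.nonzero(m);print(u.mean(),v.mean(),np.ptp(u)); X=onz(c,u.mean(),v.mean(),.09);print(X)
print(onz(c,u.mean()-np.ptp(u)/2,v.mean(),.09)-onz(c,u.mean()+np.ptp(u)/2,v.mean(),.09))
E
```

```text
257.441466854725 191.17983074753172 44
[ 0.59457845 -0.28835298  0.09      ]
[-0.03985582  0.00800642  0.        ]
```

```bash
python3 - <<'E'
from h import *
bot.line_to([.594,-.287,.038],max_speed=.12)
bot.set_gripper(0.0,15)
print(bot.current_opening()*92,bot.current_contact_force())
bot.line_to([.594,-.287,.21],max_speed=.12)
print(bot.current_clock(),bot.current_opening()*92,bot.current_contact_force())
shot('wrist','w2')
bot.goto([.467,.026,.21],down(-.2))
print(bot.current_clock(),bot.current_opening()*92,bot.current_ee_pos())
shot('wrist','w3'); shot('scene','s3'); shot('top','t3')
cv2.imwrite('pics/w23.png',cv2.resize(np.hstack([load('w2')['pixels'],load('w3')['pixels']]),(800,300)))
cv2.imwrite('pics/st3.png',cv2.resize(np.hstack([load('s3')['pixels'],load('t3')['pixels']]),(800,300)))
E
```

```text
45.80875597045957 [-0.46435821 -0.22294933 -0.92721412]
7.2417 45.18433621190482 [ 0.73750144  0.58359429 -1.25664504]
8.5667 45.37294722289659 [0.46773165 0.02521463 0.21033503]
```

View pics/w23.png

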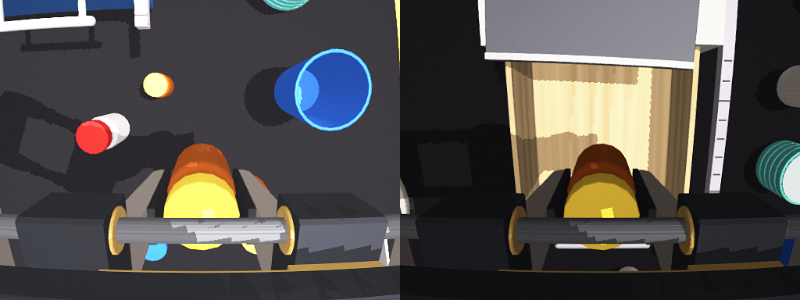

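View pics/st3.png

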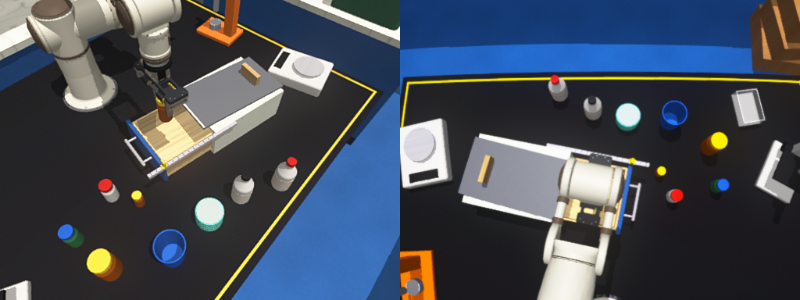

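The jar is held at 45 mm opening, over the drawer opening and between its walls. I'll measure its clearances from this wrist view.

```bash
python3 - <<'E'
from h import *
c=load('w3')
cv2.imwrite('pics/w3b.png',cv2.resize(c['pixels'][0:280,90:490],None,fx=2,fy=2))
ux=np.array([.1985,.980]); J=np.array([.467,.026])
for n,u,v,z in (('wallL',142,150,.108),('wallR',372,150,.108),('bd FL',108,75,.14),('bd FR',378,88,.14),('rail',430,240,.13)):
    X=onz(c,u,v,z); d=X[:2]-J; print(n,X.round(3),'along',round(d@ux,3),'lat',round(d@np.array([-ux[1],ux[0]]),3))
E
```

```text
wallL [0.376 0.082 0.108] along 0.037 lat 0.1
wallR [0.575 0.041 0.108] along 0.036 lat -0.103
bd FL [0.378 0.142 0.14 ] along 0.096 lat 0.11
bd FR [0.574 0.092 0.14 ] along 0.086 lat -0.092
rail [ 0.61  -0.044  0.13 ] along -0.04 lat -0.154
```

View pics/w3b.png

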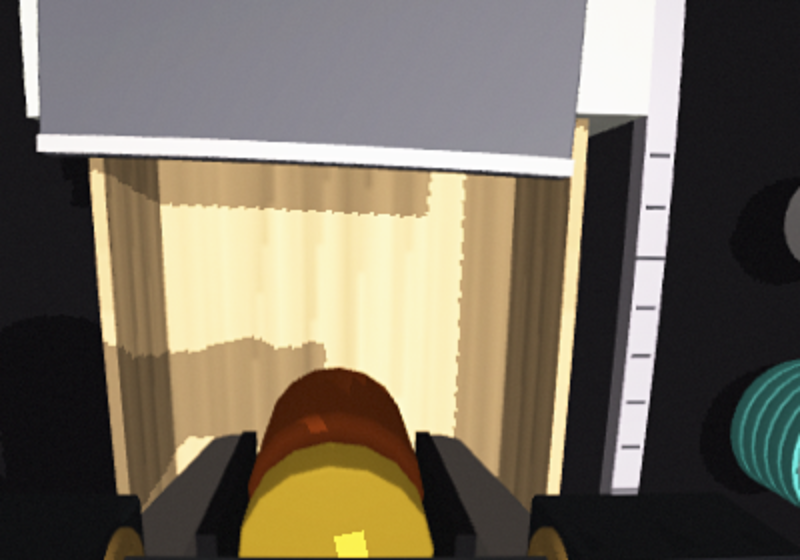

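Centred: the walls are ±0.10 m either side and the board's edge is 90 mm behind. Lowering, with release at 1 mm above the floor.

```bash
python3 - <<'E'
from h import *
f0=bot.current_contact_force()
bot.line_to([.467,.026,.075],max_speed=.13)
print(bot.current_contact_force()-f0)
bot.line_to([.467,.026,.0605],max_speed=.03)
print(bot.current_contact_force()-f0,bot.current_ee_pos())
bot.set_gripper(0.75)
bot.hold(.2)
bot.line_to([.467,.026,.24],max_speed=.15)
bot.goto([.50,.15,.27],down(1.371)) 
print(bot.current_clock())
shot('wrist','w4'); shot('scene','s4')
cv2.imwrite('pics/ws4.png',cv2.resize(np.hstack([load('w4')['pixels'],load('s4')['pixels']]),(800,300)))
E
```

```text
[-0.02808829  0.6362156  -0.0647246 ]
[-0.86471705  0.54118405 -0.73589051] [0.46693199 0.02602386 0.06035328]
13.8083
```

View pics/ws4.png

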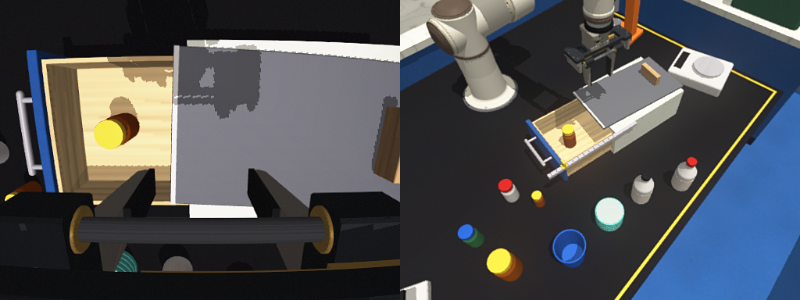

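Jar is upright in the drawer: (115,130) in the left half, (568,138) in the right. Now moving above the ridge.

```bash
python3 - <<'E'
from h import *
print(bot.inverse_kinematics([.504,.207,.145],down(1.371)) is not None)
bot.goto([.542,.388,.24],down(1.325))
print(bot.current_clock(),bot.current_ee_pos())
shot('wrist','w5'); c=load('w5')
cv2.imwrite('pics/w5b.png',c['pixels'])
for z in(.18,.14): print(proj(c,[.542,.388,z]))
E
```

```text
True
14.8667 [0.54245849 0.38687798 0.2404104 ]
[258.45481706 201.71530557]
[258.40305758 189.68926445]
```

View pics/w5b.png

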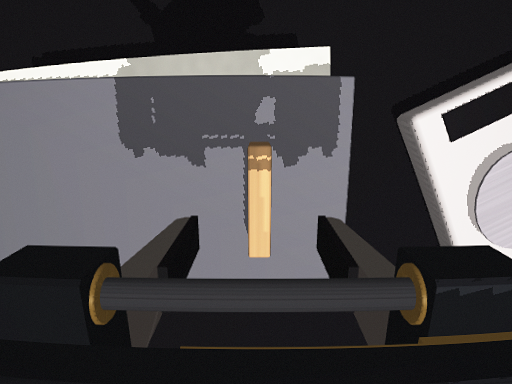

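The ridge spans rows 143 to 257 at column 260. It lies parallel between the fingers within about 1 mm, and the predicted centre was (258,202). Grasping.

```bash
python3 - <<'E'
from h import *
f0=bot.current_contact_force()
bot.line_to([.542,.388,.1465],max_speed=.1)
print('down',bot.current_contact_force()-f0)
bot.set_gripper(0.0,45)
print(bot.current_opening()*92,bot.current_contact_force()-f0,bot.current_ee_pos())
bot.line_to([.542,.388,.1445],max_speed=.03)
print(bot.current_opening()*92,bot.current_contact_force()-f0,bot.current_ee_pos(),bot.current_clock())
E
```

```text
down [-0.12179119  0.50895688 -0.17230112]
17.789666378496708 [-1.0008933   0.2587332  -0.39685956] [0.54197658 0.38803814 0.14646247]
17.5345546174419 [-4.29065708 -2.36223533  9.36402146] [0.54203686 0.38803659 0.14645694] 17.0667
```

Grip is 17.5 mm wide with about 9 N pressed down. I'll slide most of the way, squaring the board as it goes, then look.

```bash
python3 - <<'E'
from h import *
ux=np.array([.1985,.980]); G=np.array([.504,.207])
p=G+.03*ux
bot.line_to([p[0],p[1],.1445],down(1.371),max_speed=.06)
print(bot.current_contact_force(),bot.current_ee_pos(),bot.current_clock())
shot('top','t6');shot('scene','s6')
cv2.imwrite('pics/st6.png',cv2.resize(np.hstack([load('s6')['pixels'],load('t6')['pixels']]),(800,300)))
E
```

```text
[1.45807569 4.90210531 6.75365527] [0.51132208 0.2379192  0.14657348] 19.8
```

View pics/st6.png

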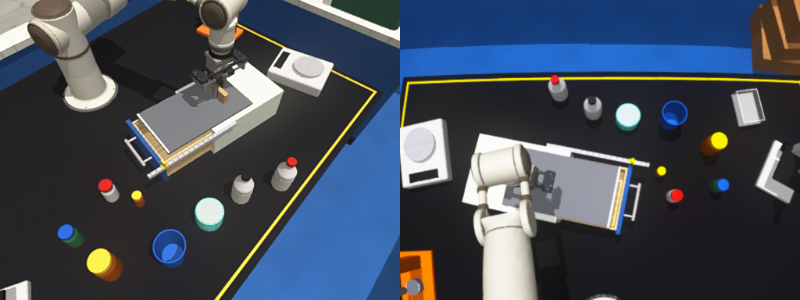

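```bash
cat > e.py <<'E'
import sys
from h import *
f=sys.argv[1]
c=load(f); cv2.imwrite(f'pics/{f}c.png',cv2.resize(c['pixels'][180:310,190:330],None,fx=5,fy=5,interpolation=cv2.INTER_CUBIC)[:600])
E
python3 e.py t6
python3 - <<'E'
from h import *
c=load('s6'); cv2.imwrite('pics/s6c.png',cv2.resize(c['pixels'][130:240,150:310],None,fx=5,fy=5,interpolation=cv2.INTER_CUBIC))
E
```

```text
(no output)
```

View pics/t6c.png

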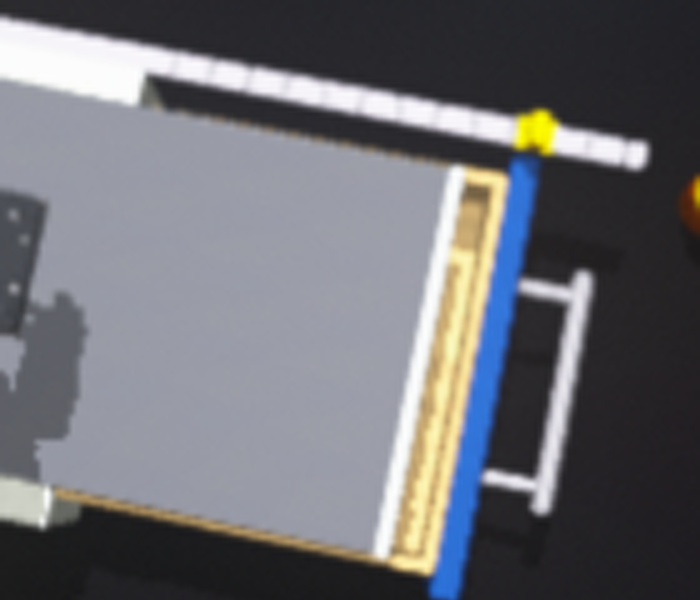

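View pics/s6c.png

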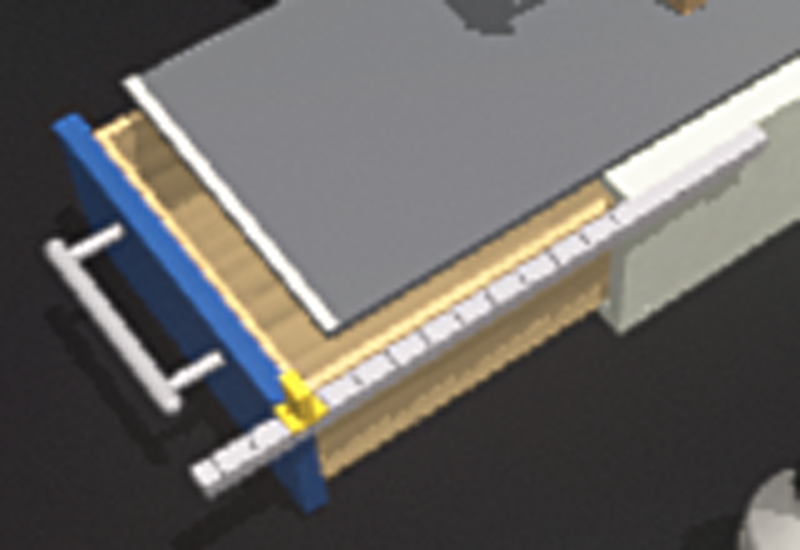

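```bash
cat > e2.py <<'E'
from h import *
def rep(f, pts, s=5,ox=190,oy=180):
    c=load(f); P={k:onz(c,ox+(x+.5)/s-.5,oy+(y+.5)/s-.5,z)[:2] for k,(x,y,z) in pts.items()}
    ux=np.array([np.cos(1.371),np.sin(1.371)]); uy=np.array([-ux[1],ux[0]])
    cl=P['clip']
    for k in P: print(k,P[k].round(4),'along rel clip',round((P[k]-cl)@ux,4),'lat rel centre',round((P[k]-cl)@uy-.126,4))
    d=P['FL']-P['FR']; print('board yaw',np.arctan2(-d[0],d[1]) if 0 else np.arctan2(*(np.array([d[1],d[0]])))%np.pi-np.pi/2, 'len',np.linalg.norm(d))
    if 'bl1' in P: d=P['bl1']-P['bl2']; print('front yaw',np.arctan2(d[1],d[0])%np.pi-np.pi/2,np.linalg.norm(d))
    d=P['r1']-P['r2']; print('rail yaw',np.arctan2(d[1],d[0])%np.pi)
    d=P['s1']-P['s2']; print('board side yaw',np.arctan2(d[1],d[0])%np.pi)
E
python3 - <<'E'
from e2 import *
rep('t6',dict(clip=(536,132,.145),FL=(467,170,.14),FR=(389,558,.14),bl1=(538,165,.118),bl2=(458,598,.118),r1=(0,18,.13),r2=(636,139,.13),s1=(0,80,.14),s2=(450,163,.14)))
E
```

```text
clip [ 0.5716 -0.0924] along rel clip 0.0 lat rel centre -0.126
FL [ 0.5528 -0.0571] along rel clip 0.0308 lat rel centre -0.1006
FR [ 0.3574 -0.0164] along rel clip 0.032 lat rel centre 0.099
bl1 [ 0.5583 -0.0955] along rel clip -0.0057 lat rel centre -0.1136
bl2 [ 0.3362 -0.0517] along rel clip -0.0069 lat rel centre 0.1128
r1 [0.6349 0.1868] along rel clip 0.2862 lat rel centre -0.1327
r2 [ 0.5701 -0.1457] along rel clip -0.0525 lat rel centre -0.1351
s1 [0.6    0.1841] along rel clip 0.2767 lat rel centre -0.099
s2 [ 0.5564 -0.0484] along rel clip 0.0401 lat rel centre -0.1024
board yaw 1.3653707911795312 len 0.1995553756383349
front yaw 1.3763537357234785 0.22639882061775457
rail yaw 1.37813330987613
board side yaw 1.3855224331121276
```

The front edge is 31 mm short of the clip, 1 mm off the centre line and square within 0.01 rad. Making the final slide.

```bash
python3 - <<'E'
from h import *
ux=np.array([np.cos(1.371),np.sin(1.371)]); G=np.array([.504,.207])
p=G-.0014*ux
bot.line_to([p[0],p[1],.1440],down(1.371),max_speed=.03)
bot.hold(.4)
print(bot.current_contact_force(),bot.current_ft_torque(),bot.current_ee_pos(),bot.current_opening()*92,bot.current_clock())
shot('top','t7');shot('scene','s7')
c=load('s7'); cv2.imwrite('pics/s7c.png',cv2.resize(c['pixels'][130:240,150:310],None,fx=5,fy=5,interpolation=cv2.INTER_CUBIC))
E
python3 e.py t7
```

```text
[0.97917077 5.14663206 8.39236993] [ 0.76524193  0.38101308 -0.19871498] [0.50556491 0.20738667 0.14663435] 17.96901534354567 21.5
```

View pics/t7c.png

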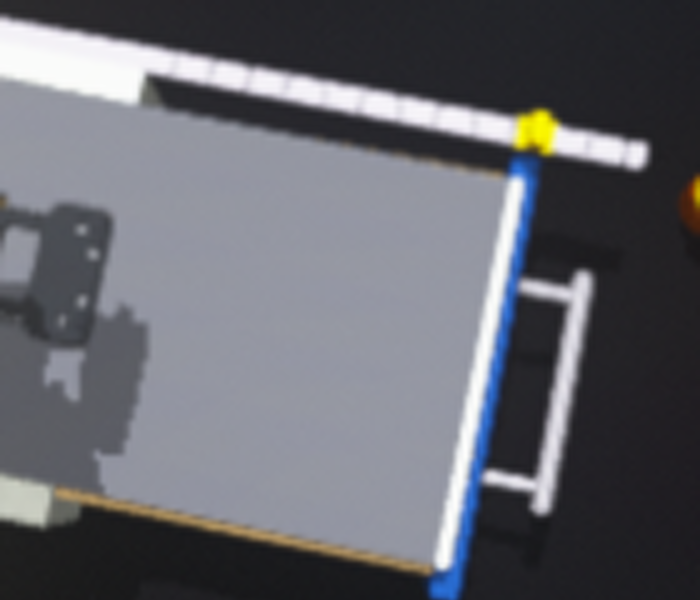

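View pics/s7c.png

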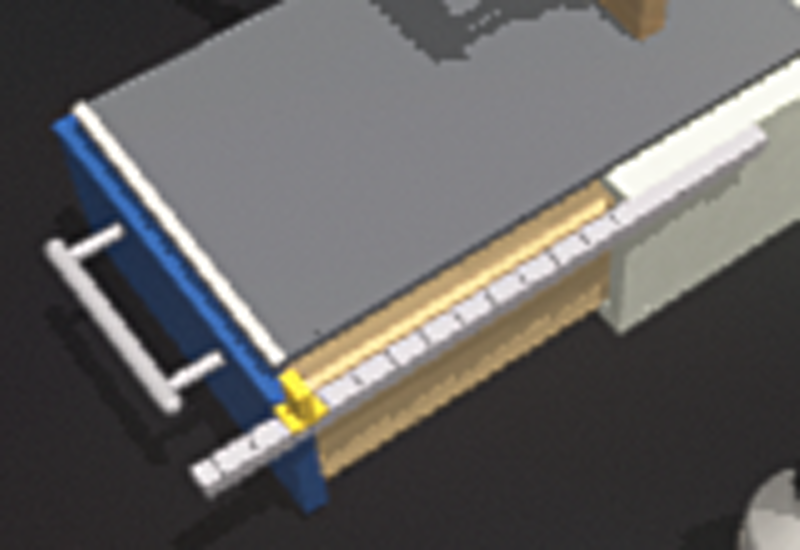

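View pics/s7.png

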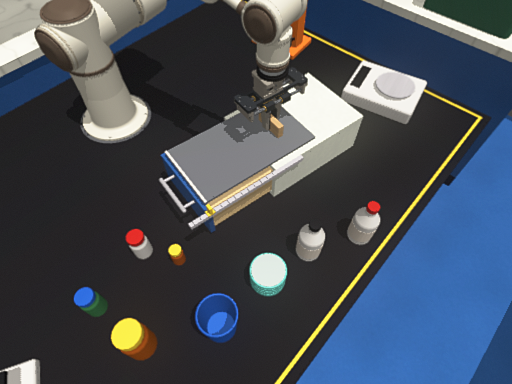

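```bash
python3 - <<'E'
from e2 import *
rep('t7',dict(clip=(537,131,.145),FL=(525,178,.14),FR=(448,570,.14),r1=(0,18,.13),r2=(636,139,.13),s1=(0,80,.14),s2=(505,176,.14)))
t=load('t7');s=load('s7')
P=lambda x,y,ox,oy:(ox+(x+.5)/5-.5,oy+(y+.5)/5-.5)
for n,a,b in (('FL',(525,178),(279,362)),('FR',(448,570),(76,106)),('clip',(537,131),(299,398))):
    o1,d1=ray(t,*P(*a,190,180));o2,d2=ray(s,*P(*b,150,130))
    x,*_=np.linalg.lstsq(np.array([d1,-d2]).T,o2-o1,rcond=None);print(n,(o1+d1*x[0]).round(4),np.linalg.norm(o1+d1*x[0]-o2-d2*x[1]).round(4))
E
```

```text
clip [ 0.5721 -0.0929] along rel clip 0.0 lat rel centre -0.126
FL [ 0.5486 -0.0868] along rel clip 0.0013 lat rel centre -0.1017
FR [ 0.3514 -0.0458] along rel clip 0.0024 lat rel centre 0.0997
r1 [0.6349 0.1868] along rel clip 0.2867 lat rel centre -0.1321
r2 [ 0.5701 -0.1457] along rel clip -0.0521 lat rel centre -0.1345
s1 [0.6    0.1841] along rel clip 0.2771 lat rel centre -0.0983
s2 [ 0.5496 -0.0766] along rel clip 0.0116 lat rel centre -0.1007
board yaw 1.3658372338549296 len 0.20137844932721477
rail yaw 1.37813330987613
board side yaw 1.3798949788310626
FL [ 0.5484 -0.0867  0.1416] 0.003
FR [ 0.3514 -0.0458  0.1404] 0.0023
clip [ 0.5723 -0.093   0.1435] 0.0007
```

The edge is 1–2 mm short of the clip (limit 9), square to about 0.01 rad, with the front corners at z ≈ 0.140–0.142 (level). The grip is holding with about 8 N pressed down. Handing in.

```bash
python3 - <<'E'
from h import *
print(bot.current_contact_force(),bot.current_ee_pos(),bot.current_clock())
bot.job_done()
E
```

```text
[1.01500481 6.16176251 7.79942996] [0.50552497 0.20738541 0.14662469] 21.6
the job is handed in; nothing more can be done
```

The job is handed in at about 21.6 s of the 48 s limit. The amber jar is in the drawer and the board is held out at the clip; no verdict was reported.

- **Jar:** I picked the middle-sized amber jar and lowered it to within about 1 mm of the drawer floor before letting go. The pictures after release showed it upright. The board now covers it, so I could not see it again at the end, but by the given sizes its top is about 18 mm below the board.
- **Board:** I gripped the ridge and slid the board out without lifting it. The last checks put its front edge about 2 mm short of the clip and about 1 mm off the centre line, with the squareness error about 0.01 rad. The two-view front-corner heights came out at 0.140–0.142 m, which is level within measuring error. The gripper is still closed on the ridge, pressing down about 8 N.
- **Rest of the scene:** The drawer is open about 0.19 m and did not visibly move. The other jars, bottles, beaker and dishes looked unmoved in the last scene picture.
- **Disagreements:** The board's yaw was 1.366 rad by its front edge and 1.380 by its side, against about 1.371–1.378 for the cabinet. The rays from the two views missed each other by 2–3 mm at the board's corners. Both are well inside the limits.

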